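# Open the tube station's spring gate and hold it wide

## Task

Someone left the tube station's blue drawer pulled out, and its gate is still latched: push the drawer fully home until it clicks in, then squeeze the blue catch all the way in and after it the red catch, each between the fingers against its own fixed post. Then take the gate by its yellow knob, swing it out past its click and hold it wide open, about square to the station's front; it springs back by itself, so finish while still holding it there by the knob. Leave the racks, tubes, jar, marker and boxes around it where they are.

Things in the scene. Friction and masses are not known exactly. Their poses are not given: they have to be found in the camera images.
- station: White fixed tube station: base 210 x 365 x 75 mm with blue-fronted drawer, open bay on top. Origin at z = 0 in the plane of gate and front panel; its +x to its back, -x out of its front, +y to the hinge side. In its frame (mm): base x -40..170, y -210..155; front panel 12 thick, y -210..-3, top z 165; clear gate y 0..135, z 90..165. All directions below are station axes.
- drawer (a joint): Opening of the drawer in m: 0 fully home, grows as it is pulled out to station -x (up to 0.10). It rubs with about 1 N; a spring ball gives a bump of about 5 N centred at 0.006; once past, the ball snaps it to 0 and keeps it there. While it is more than about 6 mm out, a steel rail in it blocks the blue catch.
- drawer_handle (a point): Middle of the drawer's steel bar handle: a round bar 11 mm thick, 100 mm long along station y, 35 mm in front of the blue drawer front (210 mm wide, z 12..66 mm); the bar's height is z 42 mm. With the drawer home it lies at station (-90, -5, 42) mm.
- blue_catch (a joint): How far the blue catch is squeezed, in m: 0 latched, 0.014 fully in (hard stop); rubs with about 4 N and stays where it is left. Squeezing moves its tab to station -y, towards blue_post, and draws a steel bolt from in front of the gate's free edge; below about 0.010 it still bars the gate.
- blue_tab (a point): Centre of the blue catch's moving tab, an upright blue plate 24 (x) x 8 (y) x 40 (z) mm whose centre is at z 188 mm (foot 168, top 208). Latched it stands at station (0, -35, 188) mm, 40 mm to the +y side of blue_post; squeezed fully in, 26 mm.
- blue_post: Fixed blue post of the blue catch, 24 (x) x 8 (y) x 43 (z) mm, on top of the front panel at station (0, -75) mm. Origin: centre of its foot, z 165 mm. Tab and post together measure 48 mm over their outer faces along y when latched, 34 mm when fully squeezed. Only the tab moves, so one finger must stand still against the post.
- red_catch (a joint): The same for the red catch: 0 latched, 0.014 fully squeezed in (hard stop), about 4 N, stays where left; its bolt is the longer, lower bar across the front panel.
- red_tab (a point): Centre of the red catch's moving tab, same sizes as the blue one; latched at station (0, -145, 188) mm, it moves to -y.
- red_post: Fixed red post of the red catch, same sizes as the blue one, at station (0, -185) mm; origin: centre of its foot, z 165 mm.
- gate (a joint): Angle of the clear gate in rad: 0 shut, grows as its free (-y) end swings out to station -x, up to 1.7; 1.57 is square to the front. A spring pulls it shut (at the knob 2 N when shut, 6 N wide open); a detent ball adds a few N between 0.75 and 1.0 and is passed at 1.25. Let go wide open, it springs back to 1.2 or less. It is barred until both catches are squeezed in.
- gate_hinge (a point): Point on the gate's upright hinge axis at the height of the gate's top edge, station (0, 135, 165) mm.
- gate_knob: Upright round yellow knob on the gate's top edge, 18 mm in diameter, 50 mm tall (z 165..215 mm), 100 mm from the hinge axis. Origin: centre of its foot; its z axis is the knob's axis, about which it spins freely, so a hand can keep its heading while the gate swings. With the gate shut it stands at station (0, 35) mm; it swings to station (-100, 135) mm when the gate is square to the front.
- bay_rack: Black tube rack 98 x 228 x 45 mm with six capped tubes (tops 99 mm above its foot, that is z 174 mm), loose in the station's bay behind the front panel and gate. Origin: centre of its underside. A bystander.
- red_tube: Loose standing sample tube with red cap, 36 mm wide, 118 mm tall, origin at its foot. A bystander.
- specimen_jar: Loose jar with yellow cap, 60 mm wide, 75 mm tall, origin at its foot. A bystander.
- marker: Black marker pen lying flat, 135 mm long along its x, 15 mm thick, origin under its middle. A bystander.
- tip_box: Purple and white box 87 x 122 x 65 mm, origin under its middle. A bystander.
- foam_rack: White foam rack 208 x 108 x 50 mm with three capped tubes, up to 99 mm tall, origin under its middle. A bystander.

How it is judged:
On the way, in this order (a step that is already met when the one before it is completed fails the run):
1. the drawer is pushed home and stays seated, with both catches still latched (value of joint drawer below 0.003 m and value of joint each of blue_catch, red_catch below 0.006 m), for 0.2 s.
2. the blue catch is squeezed in against its post, with the red one still latched (value of joint blue_catch above 0.011 m and contact force between the fingers and blue_post above 1.5 N and value of joint red_catch below 0.006 m), for 0.1 s.
3. the red catch is squeezed in against its post (value of joint red_catch above 0.011 m and contact force between the fingers and red_post above 1.5 N), for 0.1 s.
4. the gate is swung past its detent by the knob (value of joint gate above 1.25 rad and contact force between the fingers and gate_knob above 1 N), for 0.1 s.
At the end, for the whole second after the job is handed in: The fingers hold the yellow knob (at least 1.5 N of contact) with the gate at rest, open 1.35 rad or more (square is 1.57), the drawer home within 4 mm, both catches still squeezed in by 10 mm or more (value of joint gate above 1.35 rad and contact force between the fingers and gate_knob above 1.5 N and velocity of joint gate between -0.1 and 0.1 rad/s and value of joint drawer below 0.004 m and value of joint each of blue_catch, red_catch above 0.01 m); the arm keeps its last pose, push and grip.
It fails at once if a bystander was moved more than 30 mm or tipped (distance of any of bay_rack, red_tube, specimen_jar, marker, tip_box, foam_rack from where it was at the start of the episode above 0.03 m or angle between any of bay_rack, red_tube, specimen_jar, marker, tip_box, foam_rack's own z axis and vertical above 0.5 rad).
It also fails if it takes over 64 s, if anything falls off the work surface, if the arm or the gripper's body presses on something with over 40 N, if the wrist force passes 120 N, or if a joint passes its speed limit or range.

## Robot

A 6-joint arm with a two-finger parallel gripper is mounted at the origin on the work surface. World frame = base frame: x ahead of the robot, y to its left, z up, the work surface at z = 0. Lengths are in m, angles in rad, forces in N, time in s.
With the tool pointing down it reaches from about 0.225 to 0.875 m from the base axis. Payload 3.4 kg.
Tool frame: the origin (TCP) lies at the very end of the fingers, on their centre line; the grasp point (between the pads) lies 19 mm behind it (grip_depth is the distance from the TCP to the grasp point, in m); x points along the fingers, z is the direction in which the jaws open and shut, and the axes are right-handed (so a half turn about x gives the same grasp; the last joint's range is limited). The gripper opens to 85 mm and grips with 20 to 120 N. Pads are 22 mm wide; open, the fingers measure 114 mm over their backs; the gripper's body (76 mm by 85 mm) begins 54 mm behind the grasp point. The pads swing forward as they close: fully open they stand 13 mm farther back than shut.
Start: joints at [1.179, 0.276, 1.505, -0, 1.361, -0.121], TCP at [0.154, 0.554, 0.231] pointing down, gripper open.
Joint ranges: [-2.89, 2.89], [-0.75, 2.08], [0.22, 2.7], [-1.18, 4.32], [0.11, 2.71], [-2.7, 2.7]. Speed limits (rad/s): [2.57, 2.57, 3.14, 3.14, 3.14, 3.14].

## Interface

Orientations are given as a unit quaternion [w, x, y, z].
In Python, from rig import get_state, get_image, sign_off, grip_depth gives the robot as it stands. The module is installed in compiled form; this text tells all that it offers.
- The arm moves only by the tool arm_command, never from a script. Its argument "series" is a list of rows, each an object with "dp": the shift along the tool's x, y, z scaled (see below), a list of three; "angular": the turn, a rotation vector about the tool's x, y, z scaled (see below), a list of three; "gripper": the finger opening in mm, from 0 to 85.4. A call has exactly 8 rows; each row shifts and turns the pose as measured when the row begins, along the tool's axes as they then stand; what a row does not reach is not made up. The controller multiplies each number of a shift by 0.12 m and each number of a turn by 90 degrees. A row lasts 1/8 s, in which the tool goes at most 62.5 mm and 10.7 degrees, less where a joint would pass 70% of its speed; a pose out of reach is approached as far as the arm can. A call with a number of a shift or a turn outside -1 to 1 is refused whole. A call with a gripper value outside its range is refused whole. The fingers move at their own pace and stop on an object; "grip_force" is the grip in N (left out, the last holds). Time passes only in rows, so rows that do not move let the fingers close, or fill a call up. It gives the time, the measured TCP pose, the force and the opening at its end, in the units of the state.
- get_state(): the state, without advancing time (a new reading comes with each control period).
- get_image(name): name is "scene" or "top" or "wrist"; returns a dict with "image" (400x640x3 uint8, blue, green, red), "depth" (400x640 float32, m along the optical axis (not along the pixel's ray), 0 where there is no reading), "mtx" (3x3 intrinsics, pixels), "k1" (the pictures are not rectified: a ray, as slopes to the right and down, at radius r is drawn at 1 + k1 r^2 times it, then the intrinsics apply), "view" (4x4, takes a point from world to camera coordinates); the wrist camera has in their place "mount" (4x4, takes a point from camera to tool coordinates, whose origin is the TCP and whose axes are the tool frame's). Camera axes: x right, y up, looking along -z (the intrinsics and any distortion apply to the point x, -y, -z); pixel columns grow to the right and rows downward; lengths in m; the calibration is good to about 2 mm. A picture is of the moment at which its call begins: read the wrist's pose just before it.
- sign_off(): hands the job in, once; it reports no verdict.
The state is a dict: "clock": time; "qpos": joint angles; "qd": joint speeds; "effort": joint torques, N m; "position": TCP position; "ee_rot": TCP orientation; "contact_force": force on the tool from outside, world axes, zero at the start; "moment": the same for the moment, N m; "width": finger opening in m.
Only numpy, scipy, OpenCV 4.12 (cv2) and the standard library are available. Lean on these libraries where they do the work, as an engineer would, in place of code of your own. Each camera call takes 0.05 s, during which the arm holds its last target. There are 200 camera calls.

## Working session

There is one attempt and no reset: what is moved stays moved. The work goes in short steps, Python scripts to look and compute and a tool call to move; the robot and the scene stay as the last step left them, time stands still between calls to the robot, and variables do not carry over. Pictures are saved under pics/ and viewed, about 8 in all and at most 12, crops included, and the job is handed in when it is done.

Besides the shell and the picture viewer there is one more tool, called after "Emit:" as a command line: name --argument value ..., lists and objects as JSON in quotes. arm_command: Moves the arm, as the interface text tells. Its arguments: {"type":"object","properties":{"series":{"type":"array","items":{"type":"object","properties":{"dp":{"type":"array","items":{"type":"number"}},"angular":{"type":"array","items":{"type":"number"}},"gripper":{"type":"number"}}}},"grip_force":{"type":"number"}},"required":["series"]}

```bash
mkdir -p pics; ls
python3 - <<'E'
from rig import *
import cv2,numpy as np
s=get_state();print(s, grip_depth)
for n in("scene","top"):
    d=get_image(n);cv2.imwrite(f"pics/{n}0.png",d["image"]);np.savez(f"{n}0.npz",**d);print(n,d["mtx"],d["k1"],d["view"])
E
```

```text
pics
{'clock': 0.0, 'qpos': array([ 1.17900809e+00,  2.76594805e-01,  1.50614352e+00,  2.93102386e-06,
        1.36069369e+00, -1.20997969e-01]), 'qd': array([ 1.76752732e-03,  2.45796363e-04, -1.11660912e-03,  3.30492318e-04,
        1.57240681e-03,  4.78241360e-05]), 'effort': array([-8.93378165e-04, -4.16764712e+01, -2.45806038e+01, -1.85744502e-04,
        1.12394782e-02, -1.95961366e-05]), 'position': array([0.15360704, 0.5535511 , 0.23043568]), 'ee_rot': array([ 0.56235292, -0.42826009,  0.56347678,  0.42760544]), 'contact_force': array([-0.33901938,  0.76627812, -0.23070763]), 'moment': array([ 0.02380647, -0.02407023,  0.00034069]), 'width': 0.08550287137036064} 0.0187
scene [[452.51684718   0.         321.41784316]
 [  0.         452.51684718 205.50134408]
 [  0.           0.           1.        ]] -0.08855477577867586 [[ 0.20303008  0.979164   -0.00408009 -0.09902071]
 [-0.8378664   0.17588527  0.51676326  0.4064245 ]
 [ 0.50671361 -0.10149991  0.85611862 -1.82996345]
 [ 0.          0.          0.          1.        ]]
top [[505.67665905   0.         317.44621856]
 [  0.         505.67665905 196.97647911]
 [  0.           0.           1.        ]] 0.03608866933099885 [[ 0.00672677 -0.99997606 -0.00161967 -0.00650365]
 [ 0.99529138  0.00653861  0.09670736 -0.5801319 ]
 [-0.09669446 -0.00226257  0.99531154 -1.40118433]
 [ 0.          0.          0.          1.        ]]
```

View pics/scene0.png

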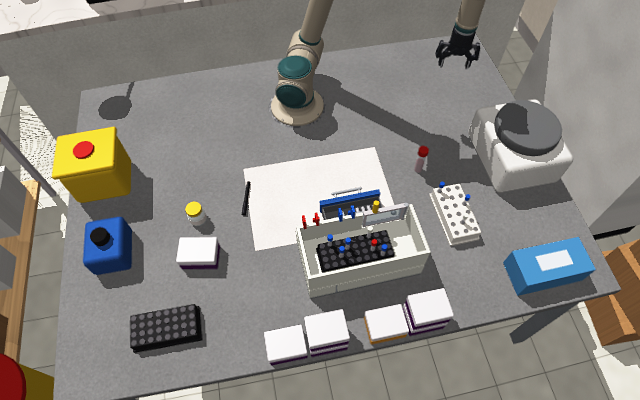

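View pics/top0.png

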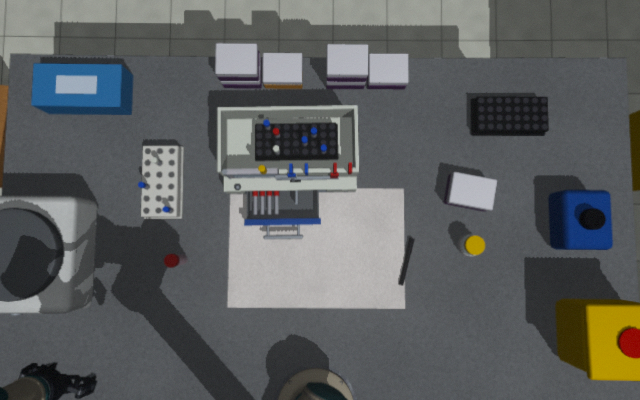

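Both views show the station facing the robot: drawer handle near top-view px (283,235), blue catch near (298,170), red catch near (342,170), knob near (262,169). Next I measure by colour and depth.

```bash
cat > h.py <<'E'
import cv2,numpy as np
def cloud(d):
    h,w=d["depth"].shape;u,v=np.meshgrid(np.arange(w),np.arange(h))
    p=np.stack([u,v],-1).reshape(-1,1,2).astype(float)
    n=cv2.undistortPoints(p,d["mtx"],np.array([float(d["k1"]),0,0,0])).reshape(h,w,2)
    z=d["depth"][...,None];c=np.concatenate([n[...,:1]*z,-n[...,1:]*z,-z],-1)
    V=np.linalg.inv(d["view"]);return c@V[:3,:3].T+V[:3,3]
def masks(img):
    H=cv2.cvtColor(img,cv2.COLOR_BGR2HSV);h,s,v=cv2.split(H);ok=(s>130)&(v>60)
    return {"blue":ok&(h>95)&(h<130),"red":ok&((h<8)|(h>172)),"yel":ok&(h>18)&(h<35)}
E
python3 - <<'E'
from h import *
for n in("top","scene"):
    d=np.load(n+"0.npz");P=cloud(d);reg=(P[...,0]>.3)&(P[...,0]<.8)&(P[...,1]>-.2)&(P[...,1]<.3)&(d["depth"]>0)
    for c,m in masks(d["image"]).items():
        k,l,st,ce=cv2.connectedComponentsWithStats((m&reg).astype(np.uint8))
        for i in range(1,k):
            if st[i,4]>8:
                q=P[l==i];t=q[q[:,2]>q[:,2].max()-.012]
                print(n,c,ce[i].round(0),st[i,4],"med",np.median(q,0).round(3),"min",q.min(0).round(3),"max",q.max(0).round(3),"topmed",t.mean(0).round(4))
d=np.load("top0.npz");cv2.imwrite("pics/topc.png",cv2.resize(d["image"][95:245,210:370],None,fx=5,fy=5,interpolation=2)[:750])
P=cloud(d)
# front panel / base outlines: white tops
m=(P[...,2]>.15)&(P[...,2]<.18)&(P[...,0]>.4)&(P[...,0]<.85)&(abs(P[...,1])<.3)
for v in range(100,195,6): 
    u=np.where(m[v,200:380])[0]+200
    if len(u):print(v,u[0],u[-1],P[v,u[0]].round(3),P[v,u[-1]].round(3))
E
```

```text
top blue [266. 123.] 41 med [0.757 0.13  0.172] min [0.751 0.123 0.114] max [0.771 0.145 0.181] topmed [0.7577 0.1302 0.1743]
top blue [313. 130.] 43 med [0.739 0.01  0.172] min [0.732 0.002 0.119] max [0.751 0.018 0.179] topmed [0.7399 0.0085 0.1734]
top blue [304. 139.] 43 med [0.716 0.033 0.173] min [0.709 0.025 0.114] max [0.736 0.042 0.177] topmed [0.7159 0.0319 0.1731]
top blue [323. 147.] 44 med [ 0.695 -0.016  0.171] min [ 0.687 -0.025  0.116] max [ 0.711 -0.009  0.178] topmed [ 0.6947 -0.017   0.1733]
top blue [291. 171.] 66 med [0.627 0.065 0.203] min [0.621 0.054 0.154] max [0.647 0.073 0.214] topmed [0.6345 0.0646 0.2074]
top blue [306. 168.] 34 med [0.633 0.026 0.207] min [0.625 0.023 0.166] max [0.647 0.029 0.214] topmed [0.6359 0.0259 0.2086]
top blue [282. 221.] 434 med [0.51  0.094 0.066] min [ 0.501 -0.007  0.005] max [0.519 0.196 0.075] topmed [0.5095 0.0946 0.067 ]
top red [276. 131.] 38 med [0.737 0.106 0.173] min [0.729 0.098 0.12 ] max [0.744 0.117 0.178] topmed [0.7366 0.1062 0.1735]
top red [334. 171.] 67 med [ 0.627 -0.046  0.178] min [ 0.623 -0.055  0.12 ] 
[... 2225 characters left out ...]
18  0.22 ] topmed [0.6362 0.1358 0.214 ]
106 248 357 [0.804 0.179 0.161] [ 0.806 -0.104  0.162]
112 217 357 [0.787 0.259 0.163] [ 0.789 -0.104  0.164]
118 217 357 [0.771 0.259 0.162] [ 0.774 -0.104  0.163]
124 217 357 [0.756 0.259 0.159] [ 0.758 -0.104  0.163]
130 217 357 [0.739 0.258 0.163] [ 0.741 -0.104  0.165]
136 217 357 [0.723 0.258 0.164] [ 0.725 -0.104  0.17 ]
142 217 358 [0.707 0.257 0.166] [ 0.711 -0.107  0.159]
148 217 358 [0.692 0.257 0.164] [ 0.694 -0.107  0.164]
154 217 358 [0.676 0.256 0.164] [ 0.678 -0.106  0.168]
160 217 358 [0.661 0.256 0.162] [ 0.664 -0.107  0.161]
166 218 358 [0.645 0.253 0.166] [ 0.648 -0.107  0.164]
172 222 353 [0.629 0.241 0.169] [ 0.634 -0.095  0.15 ]
```

View pics/topc.png

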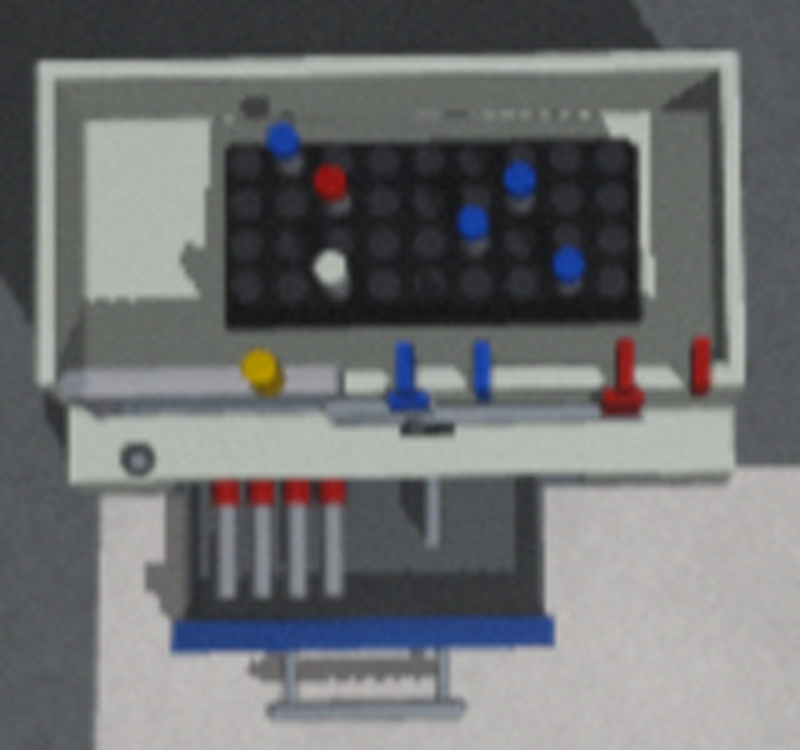

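```bash
cat > g.py <<'E'
import sys,numpy as np
from rig import get_state
from scipy.spatial.transform import Rotation as R
O=np.array([.6355,.101,0]);YAW=.021
S=R.from_euler("z",YAW)
def rep(x=None,y=None,z=None,flip=1):
    s=get_state();w=s["ee_rot"];T=R.from_quat(w,scalar_first=True);p=s["position"]
    st=S.inv().apply(p-O)*1e3;f=S.inv().apply(s["contact_force"])
    print("t",round(s["clock"],2),"tcp st mm",st.round(1),"F st",f.round(1),"width",round(s["width"]*1e3,1),"q",s["qpos"].round(2))
    xx=np.array([0,0,-1.]);zz=S.apply([0,flip,0]);G=R.from_matrix(np.c_[xx,np.cross(zz,xx),zz])
    rv=(T.inv()*G).as_rotvec();print("turn deg",np.degrees(rv).round(2),"scaled",(rv/(np.pi/2)).round(3))
    if x is not None:
        g=S.apply(np.array([x,y,z])/1e3)+O
        print("dp now",(T.inv().apply(g-p)/.12).round(3),"dp in goal axes",(G.inv().apply(g-p)/.12).round(3))
a=[float(v) for v in sys.argv[1:]]
rep(*a)
E
python3 g.py -240 -5 150; python3 g.py -240 -5 150 -1
```

```text
t 0.1 tcp st mm [-472.2  462.6  230.5] F st [ 0.2 -0.7 -0.6] width 85.3 q [ 1.18  0.28  1.51  0.    1.36 -0.12]
turn deg [-16.72  -0.09  -0.02] scaled [-0.186 -0.001 -0.   ]
dp now [ 0.676 -2.975 -3.174] dp in goal axes [ 0.671 -1.935 -3.897]
t 0.1 tcp st mm [-472.2  462.6  230.5] F st [ 0.2 -0.7 -0.6] width 85.3 q [ 1.18  0.28  1.51  0.    1.36 -0.12]
turn deg [ 1.6328e+02 -4.0000e-02  1.3000e-01] scaled [ 1.814e+00 -0.000e+00  1.000e-03]
dp now [ 0.676 -2.975 -3.174] dp in goal axes [0.671 1.935 3.897]
```

Emit:
arm_command --series '[{"dp":[0,-0.3,-0.3],"angular":[-0.1,0,0],"gripper":0},{"dp":[0,-0.25,-0.35],"angular":[-0.086,0,0],"gripper":0},{"dp":[0,-0.2,-0.44],"angular":[0,0,0],"gripper":0},{"dp":[0,-0.2,-0.44],"angular":[0,0,0],"gripper":0},{"dp":[0,-0.2,-0.44],"angular":[0,0,0],"gripper":0},{"dp":[0,-0.2,-0.44],"angular":[0,0,0],"gripper":0},{"dp":[0,-0.2,-0.44],"angular":[0,0,0],"gripper":0},{"dp":[0,-0.2,-0.44],"angular":[0,0,0],"gripper":0}]' --grip_force 40

```text
clock: 1.1
position: [0.3623, 0.1439, 0.2282]
ee_rot: [-0.489, 0.511, -0.49, -0.509]
contact_force: [1.5, 0.1, -0.5]
width: -0.0004
```

```bash
python3 g.py -230 -5 35
```

```text
t 1.1 tcp st mm [-272.2   48.6  228.2] F st [ 1.5  0.1 -0.5] width -0.4 q [ 0.2  -0.01  1.86 -0.    1.29 -1.41]
turn deg [ 1.15 -0.19 -0.01] scaled [ 0.013 -0.002 -0.   ]
dp now [ 1.612 -0.343 -0.449] dp in goal axes [ 1.61  -0.352 -0.447]
```

Emit:
arm_command --series '[{"dp":[0.3,-0.1,-0.2],"angular":[0.013,0,0],"gripper":0},{"dp":[0.35,-0.1,-0.2],"angular":[0,0,0],"gripper":0},{"dp":[0.4,-0.1,-0.05],"angular":[0,0,0],"gripper":0},{"dp":[0.4,-0.05,0],"angular":[0,0,0],"gripper":0},{"dp":[0.16,0,0],"angular":[0,0,0],"gripper":0},{"dp":[0,0,0],"angular":[0,0,0],"gripper":0},{"dp":[0,0,0],"angular":[0,0,0],"gripper":0},{"dp":[0,0,0],"angular":[0,0,0],"gripper":0}]'

```text
clock: 2.1
position: [0.4118, 0.084, 0.0321]
ee_rot: [-0.498, 0.505, -0.496, -0.5]
contact_force: [0.9, 0.3, -0.2]
width: -0.0004
```

```bash
python3 g.py -107 -5 35
python3 - <<'E'
from rig import *
from h import *
d=get_image("top");cv2.imwrite("pics/topd.png",cv2.resize(d["image"][150:290,210:370],None,fx=5,fy=5))
E
```

```text
t 2.1 tcp st mm [-224.   -12.3   32.1] F st [ 0.9  0.3 -0.2] width -0.4 q [ 0.04  0.27  2.12 -0.01  0.75 -1.54]
turn deg [-0.6  -0.19  0.41] scaled [-0.007 -0.002  0.005]
dp now [-0.018 -0.975  0.071] dp in goal axes [-0.024 -0.975  0.061]
```

View pics/topd.png

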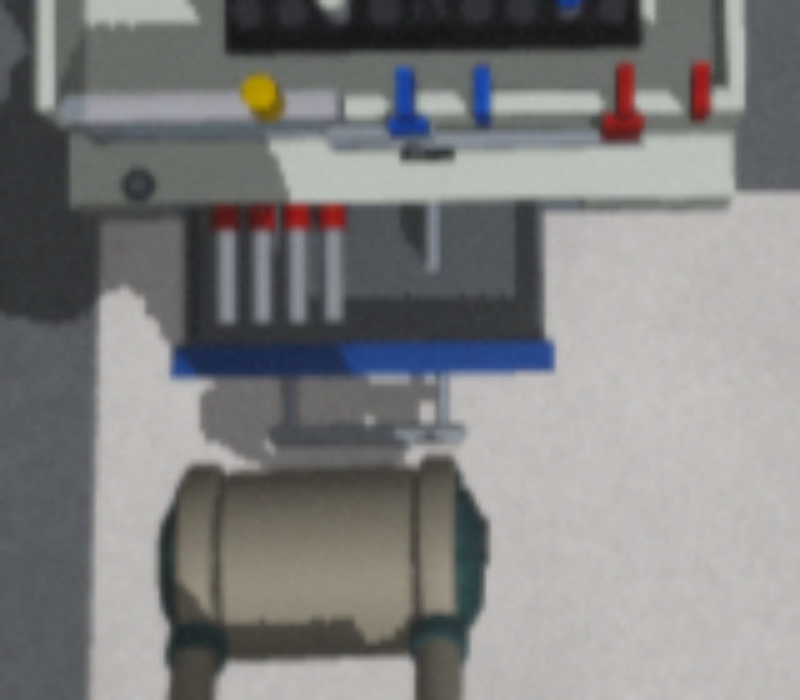

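The gripper stands just in front of the handle bar (crop px (365,435)), centred on it. Pushing now.

Emit:
arm_command --series '[{"dp":[0,-0.12,0.02],"angular":[0,0,0],"gripper":0},{"dp":[0,-0.12,0.02],"angular":[0,0,0],"gripper":0},{"dp":[0,-0.12,0.01],"angular":[0,0,0],"gripper":0},{"dp":[0,-0.12,0.01],"angular":[0,0,0],"gripper":0},{"dp":[0,-0.12,0],"angular":[0,0,0],"gripper":0},{"dp":[0,-0.12,0],"angular":[0,0,0],"gripper":0},{"dp":[0,-0.12,0],"angular":[0,0,0],"gripper":0},{"dp":[0,0,0],"angular":[0,0,0],"gripper":0}]'

```text
clock: 3.15
position: [0.519, 0.0933, 0.0338]
ee_rot: [-0.498, 0.505, -0.497, -0.501]
contact_force: [0.9, 0.5, 0.4]
width: -0.0001
```

```bash
python3 g.py -107 -5 35
```

```text
t 3.15 tcp st mm [-116.6   -5.2   33.8] F st [0.9 0.5 0.4] width -0.1 q [ 0.05  0.39  1.89 -0.    0.86 -1.53]
turn deg [-0.59 -0.17  0.31] scaled [-0.007 -0.002  0.003]
dp now [-0.009 -0.08   0.003] dp in goal axes [-0.01  -0.08   0.002]
```

Emit:
arm_command --series '[{"dp":[0,-0.04,0],"angular":[0,0,0],"gripper":0},{"dp":[0,-0.04,0],"angular":[0,0,0],"gripper":0},{"dp":[0,-0.03,0],"angular":[0,0,0],"gripper":0},{"dp":[0,-0.03,0],"angular":[0,0,0],"gripper":0},{"dp":[0,-0.03,0],"angular":[0,0,0],"gripper":0},{"dp":[0,-0.03,0],"angular":[0,0,0],"gripper":0},{"dp":[0,-0.03,0],"angular":[0,0,0],"gripper":0},{"dp":[0,0,0],"angular":[0,0,0],"gripper":0}]'

```text
clock: 4.15
position: [0.5281, 0.0935, 0.0323]
ee_rot: [0.488, -0.495, 0.506, 0.51]
contact_force: [-0.3, -0.3, 0.9]
width: 0.0
```

```bash
python3 g.py -107 -5 35;python3 - <<'E'
from rig import *
from h import *
d=get_image("top");P=cloud(d);m=masks(d["image"])["blue"]&(P[...,0]<.62)&(P[...,0]>.45)&(abs(P[...,1]-.1)<.15)&(P[...,2]>.055)
print(P[m].mean(0),m.sum(), "was .5095")
E
```

```text
t 4.15 tcp st mm [-107.6   -5.3   32.3] F st [-0.3 -0.3  0.9] width 0.0 q [ 0.05  0.42  1.84 -0.    0.91 -1.53]
turn deg [-0.55 -0.21 -1.91] scaled [-0.006 -0.002 -0.021]
dp now [-0.023 -0.004  0.002] dp in goal axes [-0.023 -0.005  0.002]
[0.58577328 0.01623763 0.08060354] 91 was .5095
```

Run:
```python
from rig import *
from h import *
for n in("top","scene"):
    for d,t in((np.load(n+"0.npz"),"before"),(get_image(n),"now")):
        P=cloud(d);m=masks(d["image"])["blue"]&(P[...,0]<.62)&(P[...,0]>.45)&(P[...,2]>.058)&(P[...,2]<.074)&(P[...,1]>-.02)&(P[...,1]<.21)
        q=P[m];print(n,t,len(q));
        for lo,hi in((-.01,.05),(.15,.2)):
            r=q[(q[:,1]>lo)&(q[:,1]<hi)]; print(np.median(r,0).round(4) if len(r) else None)
    cv2.imwrite(f"pics/{n}e.png",cv2.resize(d["image"][150:260,230:390] if n=="top" else d["image"][150:270,280:440],None,fx=5,fy=5))
```

```text
top before 427
[0.5105 0.02   0.066 ]
[0.5066 0.1727 0.0666]
top now 86
[0.5874 0.0151 0.0665]
None
scene before 304
[0.5127 0.0197 0.065 ]
[0.5096 0.1737 0.0655]
scene now 1
None
None
```

View pics/tope.png

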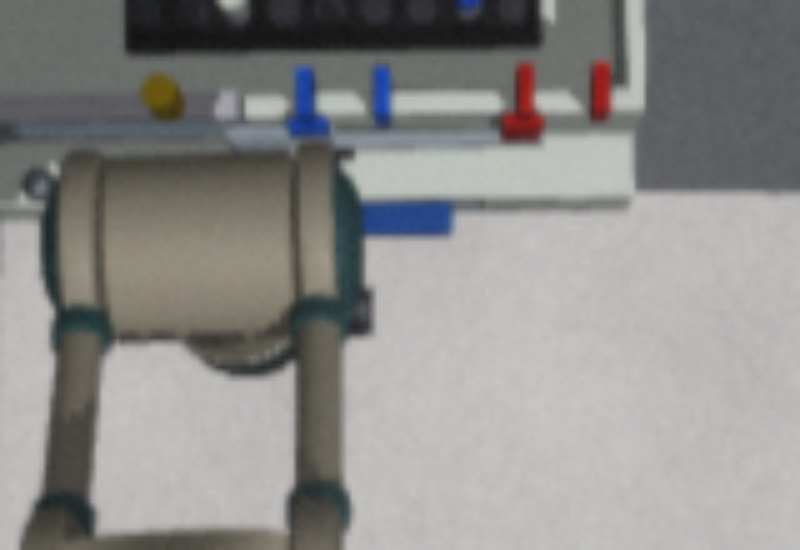

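The drawer front now sits flush against the base (crop px (405,218)), and the arm stalled at the expected home position. I'll retreat, rise and recheck.

Emit:
arm_command --series '[{"dp":[0,0.25,0],"angular":[-0.006,0,-0.021],"gripper":0},{"dp":[-0.2,0.25,0],"angular":[0,0,0],"gripper":0},{"dp":[-0.45,0,0],"angular":[0,0,0],"gripper":0},{"dp":[-0.48,0,0],"angular":[0,0,0],"gripper":0},{"dp":[-0.48,0,0],"angular":[0,0,0],"gripper":66},{"dp":[-0.3,0,-0.2],"angular":[0,0,0],"gripper":66},{"dp":[0,0,-0.2],"angular":[0,0,0],"gripper":66},{"dp":[0,0,0],"angular":[0,0,0],"gripper":66}]'

```text
clock: 5.3
position: [0.4777, 0.0436, 0.2737]
ee_rot: [-0.501, 0.514, -0.488, -0.496]
contact_force: [-0.4, -0.2, 0.1]
width: 0.0658
```

```bash
python3 g.py 0 -62 240;python3 - <<'E'
from rig import *
from h import *
for n in("top","scene"):
        d=get_image(n);P=cloud(d);m=masks(d["image"])["blue"]&(P[...,0]<.615)&(P[...,0]>.45)&(P[...,2]>.055)&(P[...,2]<.075)&(P[...,1]>-.02)&(P[...,1]<.21)
        q=P[m];print(n,len(q),np.median(q,0).round(4))
        cv2.imwrite(f"pics/{n}f.png",cv2.resize(d["image"][150:270,230:390] if n=="top" else d["image"][150:270,280:440],None,fx=5,fy=5))
E
```

```text
t 5.3 tcp st mm [-159.   -54.   273.7] F st [-0.4 -0.2  0.1] width 65.8 q [-0.05  0.09  1.64 -0.    1.38 -1.64]
turn deg [ 0.03 -0.33  1.77] scaled [ 0.    -0.004  0.02 ]
dp now [ 0.322 -1.316 -0.065] dp in goal axes [ 0.281 -1.325 -0.066]
top 406 [0.586  0.0963 0.066 ]
scene 0 [nan nan nan]
  return _methods._mean(a, axis=axis, dtype=dtype,
  ret = um.true_divide(
```

View pics/topf.png

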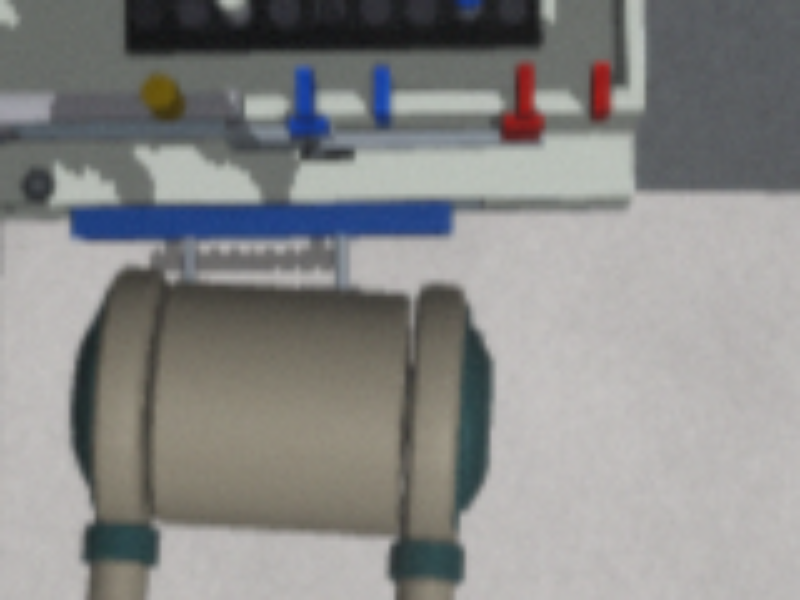

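Drawer front is flush at crop px (260,220), handle behind the arm; both catches still latched. Going above the blue catch.

Emit:
arm_command --series '[{"dp":[0,-0.2,0],"angular":[0,0,0.02],"gripper":75},{"dp":[0,-0.3,0],"angular":[0,0,0],"gripper":75},{"dp":[0,-0.3,0],"angular":[0,0,0],"gripper":75},{"dp":[0,-0.3,0],"angular":[0,0,0],"gripper":75},{"dp":[0,-0.22,-0.03],"angular":[0,0,0],"gripper":75},{"dp":[0.1,0,-0.03],"angular":[0,0,0],"gripper":75},{"dp":[0.1,0,0],"angular":[0,0,0],"gripper":75},{"dp":[0,0,0],"angular":[0,0,0],"gripper":75}]'

```text
clock: 6.4
position: [0.6373, 0.049, 0.2405]
ee_rot: [0.489, -0.504, 0.496, 0.51]
contact_force: [-0.7, -1.0, -0.1]
width: 0.0749
```

```bash
python3 g.py 0 -60 178;python3 - <<'E'
from rig import *
from h import *
d=get_image("wrist");print(d["mount"].round(3));cv2.imwrite("pics/w1.png",d["image"])
E
```

```text
t 6.4 tcp st mm [  0.7 -52.  240.5] F st [-0.7 -1.  -0.1] width 74.9 q [-0.03  0.38  1.33 -0.    1.45 -1.63]
turn deg [ 0.47 -0.02 -0.72] scaled [ 0.005 -0.    -0.008]
dp now [ 0.521  0.    -0.066] dp in goal axes [ 0.521  0.006 -0.067]
[[ 0.     0.317 -0.948 -0.143]
 [ 0.001  0.948  0.317  0.083]
 [ 1.    -0.001  0.     0.001]
 [ 0.     0.     0.     1.   ]]
```

View pics/w1.png

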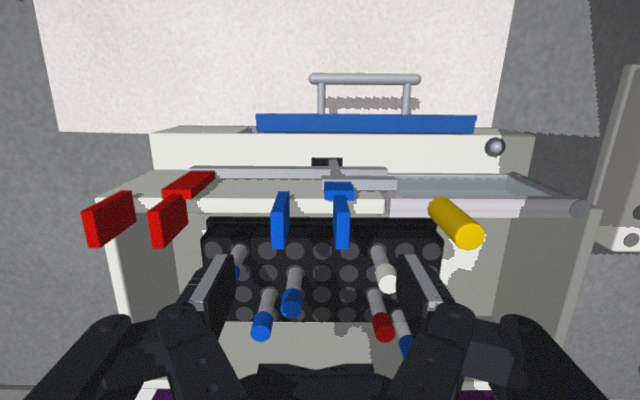

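The wrist view shows blue post (281,220) and tab (342,220), red pair at (110,220)/(168,220), knob (458,225), with fingers straddling the blue pair. I'll refine the catches from this depth.

Run:
```python
from rig import *
from h import *
from g import S,O
from scipy.spatial.transform import Rotation as R
s=get_state();d=get_image("wrist")
T=np.eye(4);T[:3,:3]=R.from_quat(s["ee_rot"],scalar_first=True).as_matrix();T[:3,3]=s["position"]
d["view"]=np.linalg.inv(T@d["mount"]);P=cloud(d);Q=S.inv().apply((P-O).reshape(-1,3)).reshape(P.shape)*1e3
for c,m in masks(d["image"]).items():
    m=m&(Q[...,2]>175)&(abs(Q[...,0])<30)&(d["depth"]>0)
    k,l,st,ce=cv2.connectedComponentsWithStats(m.astype(np.uint8))
    for i in range(1,k):
        if st[i,4]>60:
            q=Q[l==i];t=q[q[:,2]>q[:,2].max()-6];print(c,ce[i].round(),"lo",np.percentile(q,2,0).round(1),"hi",np.percentile(q,98,0).round(1),"top",t.mean(0).round(1))
```

```text
t 6.45 tcp st mm [  1.  -52.  241.3] F st [-0.4  0.6 -0.5] width 75.0 q [-0.03  0.38  1.33 -0.    1.45 -1.63]
turn deg [ 0.47 -0.02 -0.65] scaled [ 0.005 -0.    -0.007]
blue [341. 221.] lo [-14.1 -39.3 177.1] hi [  9.1 -31.6 209. ] top [ -2.9 -35.4 207.7]
blue [280. 221.] lo [-14.  -77.2 177.5] hi [  9.1 -69.6 209. ] top [ -2.9 -73.4 207.8]
red [105. 219.] lo [ -13.5 -186.6  176.5] hi [   9.2 -178.8  209. ] top [  -2.3 -182.4  207.5]
red [166. 220.] lo [ -13.7 -148.6  176.1] hi [   9.2 -140.9  208.8] top [  -2.3 -144.5  207.5]
yel [457. 224.] lo [-10.8  27.5 176.9] hi [  4.4  42.6 215.9] top [ -3.   35.1 214.5]
```

Emit:
arm_command --series '[{"dp":[0.1,0.01,-0.04],"angular":[0.005,0,-0.008],"gripper":75},{"dp":[0.14,0.01,-0.03],"angular":[0,0,0],"gripper":75},{"dp":[0.14,0,0],"angular":[0,0,0],"gripper":75},{"dp":[0.1,0,0],"angular":[0,0,0],"gripper":75},{"dp":[0.03,0,0],"angular":[0,0,0],"gripper":65},{"dp":[0,0,0],"angular":[0,0,0],"gripper":58},{"dp":[0,0,0],"angular":[0,0,0],"gripper":56},{"dp":[0,0,0],"angular":[0,0,0],"gripper":56}]' --grip_force 30

```text
clock: 7.5
position: [0.6366, 0.0409, 0.1862]
ee_rot: [-0.498, 0.509, -0.491, -0.501]
contact_force: [-1.0, -0.1, 0.1]
width: 0.0558
```

```bash
python3 g.py -2 -61 178
```

```text
t 7.5 tcp st mm [-1.000e-01 -6.010e+01  1.862e+02] F st [-1.  -0.1  0.1] width 55.8 q [-0.05  0.39  1.45  0.    1.29 -1.64]
turn deg [ 0.02 -0.03  0.85] scaled [ 0.    -0.     0.009]
dp now [ 0.068  0.017 -0.008] dp in goal axes [ 0.068  0.016 -0.008]
```

Emit:
arm_command --series '[{"dp":[0.06,0.015,-0.008],"angular":[0,0,0.009],"gripper":56},{"dp":[0.03,0,0],"angular":[0,0,0],"gripper":54},{"dp":[0,0,0],"angular":[0,0,0],"gripper":48},{"dp":[0,0,0],"angular":[0,0,0],"gripper":42},{"dp":[0,0,0],"angular":[0,0,0],"gripper":36},{"dp":[0,0,0],"angular":[0,0,0],"gripper":30},{"dp":[0,0,0],"angular":[0,0,0],"gripper":28},{"dp":[0,0,0],"angular":[0,0,0],"gripper":28}]' --grip_force 30

```text
clock: 8.5
position: [0.6359, 0.0393, 0.1767]
ee_rot: [-0.495, 0.506, -0.494, -0.504]
contact_force: [-0.2, -0.0, 3.6]
width: 0.0335
```

```bash
python3 g.py -2 -61 178
```

```text
t 8.5 tcp st mm [ -0.9 -61.7 176.7] F st [-0.2 -0.   3.6] width 33.5 q [-0.05  0.4   1.46 -0.    1.28 -1.64]
turn deg [ 0.01 -0.04  0.19] scaled [ 0.    -0.     0.002]
dp now [-0.011  0.009  0.006] dp in goal axes [-0.011  0.009  0.006]
```

Width 33.5 mm: the blue catch is fully in. Hold briefly, open, lift and go to the red catch.

Emit:
arm_command --series '[{"dp":[0,0,0],"angular":[0,0,0],"gripper":28},{"dp":[0,0,0],"angular":[0,0,0],"gripper":66},{"dp":[0,0,0],"angular":[0,0,0],"gripper":72},{"dp":[-0.25,0,0],"angular":[0,0,0],"gripper":72},{"dp":[-0.3,0,0],"angular":[0,0,0],"gripper":72},{"dp":[0,0,-0.3],"angular":[0,0,0],"gripper":72},{"dp":[0,0,-0.3],"angular":[0,0,0],"gripper":72},{"dp":[0,0,-0.28],"angular":[0,0,0],"gripper":72}]'

```text
clock: 9.5
position: [0.6377, -0.0658, 0.242]
ee_rot: [-0.493, 0.507, -0.494, -0.506]
contact_force: [0.2, 0.6, 0.5]
width: 0.0718
```

```bash
python3 g.py -2 -169 178;python3 - <<'E'
from rig import *
from h import *
d=get_image("wrist");cv2.imwrite("pics/w2.png",d["image"])
E
```

```text
t 9.5 tcp st mm [  -1.3 -166.8  242. ] F st [0.2 0.6 0.5] width 71.8 q [-0.21  0.37  1.34 -0.    1.43 -1.81]
turn deg [ 0.31 -0.07 -0.02] scaled [ 0.003 -0.001 -0.   ]
dp now [ 0.533  0.006 -0.018] dp in goal axes [ 0.533  0.006 -0.019]
```

View pics/w2.png

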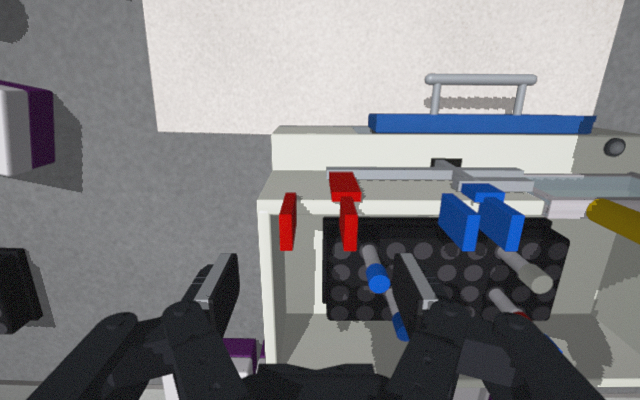

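The blue pair (458,222)/(500,222) is clearly closer together, so it stays in. The fingers straddle the red pair (288,220)/(348,222). Descend and squeeze.

Emit:
arm_command --series '[{"dp":[0.14,0.005,-0.02],"angular":[0.003,0,0],"gripper":72},{"dp":[0.16,0,-0.01],"angular":[0,0,0],"gripper":70},{"dp":[0.14,0,0],"angular":[0,0,0],"gripper":65},{"dp":[0.12,0,0],"angular":[0,0,0],"gripper":60},{"dp":[0.05,0,0],"angular":[0,0,0],"gripper":57},{"dp":[0,0,0],"angular":[0,0,0],"gripper":56},{"dp":[0,0,0],"angular":[0,0,0],"gripper":55},{"dp":[0,0,0],"angular":[0,0,0],"gripper":55}]' --grip_force 30

```text
clock: 10.55
position: [0.6388, -0.074, 0.205]
ee_rot: [-0.501, 0.513, -0.49, -0.495]
contact_force: [0.4, -0.0, 0.3]
width: 0.0549
```

```bash
python3 g.py -2 -171 177
```

```text
t 10.55 tcp st mm [  -0.4 -175.   205. ] F st [ 0.4 -0.   0.3] width 54.9 q [-0.22  0.38  1.42 -0.    1.32 -1.81]
turn deg [-0.19 -0.45  1.65] scaled [-0.002 -0.005  0.018]
dp now [0.232 0.02  0.035] dp in goal axes [0.233 0.013 0.033]
```

The +y finger probably came down on the red tab because I closed too early. Lift, open, recentre and descend open.

Emit:
arm_command --series '[{"dp":[-0.15,0,0.03],"angular":[0,0,0.018],"gripper":74},{"dp":[-0.1,0.01,0.03],"angular":[0,0,0],"gripper":74},{"dp":[0,0,0],"angular":[0,0,0],"gripper":74},{"dp":[0,0,0],"angular":[0,0,0],"gripper":74},{"dp":[0,0,0],"angular":[0,0,0],"gripper":74},{"dp":[0,0,0],"angular":[0,0,0],"gripper":74},{"dp":[0,0,0],"angular":[0,0,0],"gripper":74},{"dp":[0,0,0],"angular":[0,0,0],"gripper":74}]'

```text
clock: 11.55
position: [0.6349, -0.0666, 0.2288]
ee_rot: [0.492, -0.503, 0.5, 0.505]
contact_force: [0.0, 0.7, 1.2]
width: 0.0741
```

```bash
python3 g.py -2 -168 177 | tee /dev/null
python3 - <<'E'
from rig import *
from h import *
from g import S,O
from scipy.spatial.transform import Rotation as R
s=get_state();d=get_image("wrist")
T=np.eye(4);T[:3,:3]=R.from_quat(s["ee_rot"],scalar_first=True).as_matrix();T[:3,3]=s["position"]
d["view"]=np.linalg.inv(T@d["mount"]);P=cloud(d);Q=S.inv().apply((P-O).reshape(-1,3)).reshape(P.shape)*1e3
for c,m in masks(d["image"]).items():
    m=m&(Q[...,2]>175)&(abs(Q[...,0])<30)&(d["depth"]>0)
    k,l,st,ce=cv2.connectedComponentsWithStats(m.astype(np.uint8))
    for i in range(1,k):
        if st[i,4]>60:
            q=Q[l==i];t=q[q[:,2]>q[:,2].max()-6];print(c,ce[i].round(),"lo",np.percentile(q,2,0).round(1),"hi",np.percentile(q,98,0).round(1),"top",t.mean(0).round(1))
E
```

```text
t 11.55 tcp st mm [  -4.1 -167.6  228.8] F st [0.  0.7 1.2] width 74.1 q [-0.21  0.38  1.36 -0.01  1.42 -1.8 ]
turn deg [-0.23 -0.34 -0.61] scaled [-0.003 -0.004 -0.007]
dp now [ 0.431 -0.022 -0.001] dp in goal axes [ 0.431 -0.018 -0.004]
t 11.55 tcp st mm [  -4.1 -167.6  228.8] F st [0.  0.7 1.2] width 74.1 q [-0.21  0.38  1.36 -0.01  1.42 -1.8 ]
turn deg [-0.23 -0.34 -0.61] scaled [-0.003 -0.004 -0.007]
blue [495. 236.] lo [-14.  -78.3 176.2] hi [  9.  -45.2 208.9] top [ -2.9 -61.7 207.4]
red [348. 237.] lo [ -13.9 -151.6  176.8] hi [   9.2 -144.   208.9] top [  -3.  -147.8  207.7]
red [287. 237.] lo [ -13.8 -187.4  177.3] hi [   9.2 -179.6  209. ] top [  -2.8 -183.5  207.7]
yel [628. 227.] lo [-10.5  26.6 175.3] hi [  4.7  35.4 192.5] top [ -1.1  28.2 190.1]
```

Emit:
arm_command --series '[{"dp":[0.12,-0.01,0],"angular":[0,0,-0.007],"gripper":74},{"dp":[0.14,-0.008,0],"angular":[0,0,0],"gripper":74},{"dp":[0.12,0,0],"angular":[0,0,0],"gripper":74},{"dp":[0.07,0,0],"angular":[0,0,0],"gripper":74},{"dp":[0.03,0,0],"angular":[0,0,0],"gripper":74},{"dp":[0,0,0],"angular":[0,0,0],"gripper":74},{"dp":[0,0,0],"angular":[0,0,0],"gripper":74},{"dp":[0,0,0],"angular":[0,0,0],"gripper":74}]'

```text
clock: 12.6
position: [0.6381, -0.0671, 0.1693]
ee_rot: [-0.495, 0.507, -0.497, -0.502]
contact_force: [0.7, 0.4, -0.0]
width: 0.0739
```

```bash
python3 g.py -2 -171 176
```

```text
t 12.6 tcp st mm [  -0.9 -168.1  169.3] F st [ 0.7  0.4 -0. ] width 73.9 q [-0.21  0.41  1.46 -0.01  1.27 -1.8 ]
turn deg [-0.23 -0.37  0.15] scaled [-0.003 -0.004  0.002]
dp now [-0.056  0.009 -0.024] dp in goal axes [-0.056  0.009 -0.024]
```

Emit:
arm_command --series '[{"dp":[-0.056,0.009,-0.024],"angular":[0,-0.004,0],"gripper":60},{"dp":[0,0,0],"angular":[0,0,0],"gripper":50},{"dp":[0,0,0],"angular":[0,0,0],"gripper":42},{"dp":[0,0,0],"angular":[0,0,0],"gripper":36},{"dp":[0,0,0],"angular":[0,0,0],"gripper":30},{"dp":[0,0,0],"angular":[0,0,0],"gripper":28},{"dp":[0,0,0],"angular":[0,0,0],"gripper":28},{"dp":[0,0,0],"angular":[0,0,0],"gripper":28}]' --grip_force 30

```text
clock: 13.6
position: [0.6375, -0.0706, 0.1784]
ee_rot: [-0.497, 0.506, -0.494, -0.503]
contact_force: [-0.7, -1.4, 1.9]
width: 0.0337
```

```bash
python3 g.py -2 -171 176
```

```text
t 13.6 tcp st mm [  -1.6 -171.6  178.4] F st [-0.8 -1.4  1.9] width 33.7 q [-0.22  0.4   1.44  0.    1.29 -1.81]
turn deg [-0.19 -0.03  0.31] scaled [-0.002 -0.     0.003]
dp now [0.02  0.003 0.005] dp in goal axes [0.02  0.003 0.005]
```

Red catch fully in (33.7 mm). Release, lift and go over to the knob.

Emit:
arm_command --series '[{"dp":[0,0,0],"angular":[0,0,0],"gripper":70},{"dp":[0,0,0],"angular":[0,0,0],"gripper":72},{"dp":[-0.2,0,0],"angular":[0,0,0],"gripper":72},{"dp":[-0.3,0,0],"angular":[0,0,0],"gripper":72},{"dp":[-0.1,0,0.3],"angular":[0,0,0],"gripper":60},{"dp":[0,0,0.45],"angular":[0,0,0],"gripper":60},{"dp":[0,0,0.45],"angular":[0,0,0],"gripper":60},{"dp":[0,0,0.4],"angular":[0,0,0],"gripper":60}]'

```text
clock: 14.6
position: [0.635, 0.1232, 0.25]
ee_rot: [-0.499, 0.503, -0.497, -0.502]
contact_force: [0.1, 0.1, -0.2]
width: 0.0595
```

```bash
python3 g.py -2 35 180
python3 - <<'E'
from rig import *
from h import *
from g import S,O
from scipy.spatial.transform import Rotation as R
s=get_state();d=get_image("wrist");cv2.imwrite("pics/w3.png",d["image"])
T=np.eye(4);T[:3,:3]=R.from_quat(s["ee_rot"],scalar_first=True).as_matrix();T[:3,3]=s["position"]
d["view"]=np.linalg.inv(T@d["mount"]);P=cloud(d);Q=S.inv().apply((P-O).reshape(-1,3)).reshape(P.shape)*1e3
for c,m in masks(d["image"]).items():
    m=m&(Q[...,2]>175)&(abs(Q[...,0])<30)&(d["depth"]>0)
    k,l,st,ce=cv2.connectedComponentsWithStats(m.astype(np.uint8))
    for i in range(1,k):
        if st[i,4]>60:
            q=Q[l==i];t=q[q[:,2]>q[:,2].max()-6];print(c,ce[i].round(),"lo",np.percentile(q,2,0).round(1),"hi",np.percentile(q,98,0).round(1),"top",t.mean(0).round(1))
E
```

```text
t 14.6 tcp st mm [-1.00e-01  2.23e+01  2.50e+02] F st [ 0.1  0.1 -0.2] width 59.5 q [ 0.08  0.37  1.31  0.    1.45 -1.5 ]
turn deg [-0.7   0.04  0.19] scaled [-0.008  0.     0.002]
dp now [0.583 0.019 0.106] dp in goal axes [0.583 0.016 0.106]
t 14.6 tcp st mm [-1.00e-01  2.23e+01  2.50e+02] F st [ 0.1  0.1 -0.2] width 59.5 q [ 0.08  0.37  1.31  0.    1.45 -1.5 ]
turn deg [-0.7   0.04  0.19] scaled [-0.008  0.     0.002]
blue [207. 217.] lo [-13.9 -51.  176.2] hi [  9.1 -43.4 208.9] top [ -2.7 -46.9 207.6]
blue [168. 218.] lo [-13.8 -76.9 176.1] hi [  9.2 -69.3 208.9] top [ -2.6 -72.8 207.5]
red [ 33. 218.] lo [ -13.5 -181.1  176. ] hi [   9.3 -152.7  208.7] top [  -2.4 -156.3  207.3]
yel [336. 219.] lo [-10.9  27.8 177.4] hi [  4.8  43.7 215.8] top [ -3.   36.2 214.6]
```

View pics/w3.png

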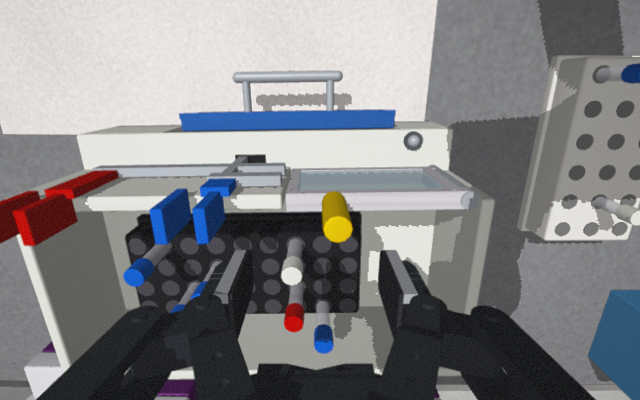

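Both catches are in (blue spacing 26 mm) and the knob is at (336,215), i.e. station (-3, 36). Descend and grip.

Emit:
arm_command --series '[{"dp":[0,0.012,0.06],"angular":[-0.008,0,0],"gripper":60},{"dp":[0.1,0.012,0.055],"angular":[0,0,0],"gripper":60},{"dp":[0.16,0,0],"angular":[0,0,0],"gripper":60},{"dp":[0.16,0,0],"angular":[0,0,0],"gripper":60},{"dp":[0.1,0,0],"angular":[0,0,0],"gripper":60},{"dp":[0.03,0,0],"angular":[0,0,0],"gripper":50},{"dp":[0,0,0],"angular":[0,0,0],"gripper":40},{"dp":[0,0,0],"angular":[0,0,0],"gripper":40}]' --grip_force 60

```text
clock: 15.65
position: [0.6307, 0.1423, 0.1792]
ee_rot: [0.496, -0.504, 0.492, 0.507]
contact_force: [0.2, 0.4, -0.0]
width: 0.0401
```

```bash
python3 g.py -3 36 177
```

```text
t 15.65 tcp st mm [ -3.9  41.4 179.2] F st [ 0.2  0.4 -0. ] width 40.1 q [ 0.11  0.41  1.43  0.01  1.3  -1.48]
turn deg [0.12 0.35 0.06] scaled [0.001 0.004 0.001]
dp now [ 0.018 -0.008 -0.045] dp in goal axes [ 0.018 -0.008 -0.045]
```

Emit:
arm_command --series '[{"dp":[0.01,-0.008,-0.045],"angular":[0,0,0],"gripper":40},{"dp":[0,0,0],"angular":[0,0,0],"gripper":30},{"dp":[0,0,0],"angular":[0,0,0],"gripper":22},{"dp":[0,0,0],"angular":[0,0,0],"gripper":15},{"dp":[0,0,0],"angular":[0,0,0],"gripper":8},{"dp":[0,0,0],"angular":[0,0,0],"gripper":5},{"dp":[0,0,0],"angular":[0,0,0],"gripper":5},{"dp":[0,0,0],"angular":[0,0,0],"gripper":5}]' --grip_force 60

```text
clock: 16.65
position: [0.6327, 0.1365, 0.1796]
ee_rot: [0.497, -0.505, 0.492, 0.506]
contact_force: [0.9, -0.4, 1.1]
width: 0.0167
```

```bash
python3 g.py -3 36 177
```

```text
t 16.65 tcp st mm [ -2.1  35.6 179.6] F st [ 0.9 -0.4  1.1] width 16.7 q [ 0.1   0.41  1.43  0.01  1.3  -1.49]
turn deg [0.14 0.33 0.24] scaled [0.002 0.004 0.003]
dp now [0.021 0.008 0.004] dp in goal axes [0.021 0.008 0.004]
```

Emit:
arm_command --series '[{"dp":[0,0.083,0.004],"angular":[0,0,0],"gripper":5},{"dp":[0,0.082,0.012],"angular":[0,0,0],"gripper":5},{"dp":[0,0.081,0.021],"angular":[0,0,0],"gripper":5},{"dp":[0,0.078,0.029],"angular":[0,0,0],"gripper":5},{"dp":[0,0.075,0.036],"angular":[0,0,0],"gripper":5},{"dp":[0,0.071,0.044],"angular":[0,0,0],"gripper":5},{"dp":[0,0.066,0.05],"angular":[0,0,0],"gripper":5},{"dp":[0,0.061,0.057],"angular":[0,0,0],"gripper":5}]'

```text
clock: 17.65
position: [0.56, 0.1653, 0.1796]
ee_rot: [-0.498, 0.509, -0.49, -0.503]
contact_force: [7.6, -4.0, -2.9]
width: 0.0163
```

```bash
python3 g.py -102 135 179
```

```text
t 17.65 tcp st mm [-74.1  65.8 179.6] F st [ 7.6 -4.2 -2.9] width 16.3 q [ 0.17  0.31  1.58  0.    1.23 -1.43]
turn deg [0.14 0.15 0.84] scaled [0.002 0.002 0.009]
dp now [0.003 0.231 0.577] dp in goal axes [0.005 0.232 0.576]
```

Emit:
arm_command --series '[{"dp":[0,0.055,0.063],"angular":[0,0,0],"gripper":5},{"dp":[0,0.048,0.068],"angular":[0,0,0],"gripper":5},{"dp":[0,0.041,0.072],"angular":[0,0,0],"gripper":5},{"dp":[0,0.034,0.076],"angular":[0,0,0],"gripper":5},{"dp":[0,0.026,0.079],"angular":[0,0,0],"gripper":5},{"dp":[0,0.018,0.081],"angular":[0,0,0],"gripper":5},{"dp":[0,0.01,0.083],"angular":[0,0,0],"gripper":5},{"dp":[0,0,0.05],"angular":[0,0,0],"gripper":5}]'

```text
clock: 18.65
position: [0.5307, 0.2269, 0.1795]
ee_rot: [-0.494, 0.516, -0.493, -0.497]
contact_force: [4.7, -5.3, -0.0]
width: 0.0166
```

```bash
python3 g.py -102 136 179
```

```text
t 18.65 tcp st mm [-102.2  128.1  179.5] F st [ 4.6 -5.4 -0. ] width 16.6 q [ 0.3   0.31  1.59 -0.02  1.23 -1.29]
turn deg [ 0.22 -1.01  1.16] scaled [ 0.002 -0.011  0.013]
dp now [ 0.003 -0.002  0.066] dp in goal axes [ 0.004 -0.001  0.066]
```

Emit:
arm_command --series '[{"dp":[0,0,0.04],"angular":[0,0,0],"gripper":5},{"dp":[0,0,0.03],"angular":[0,0,0],"gripper":5},{"dp":[0,0,0.01],"angular":[0,0,0],"gripper":5},{"dp":[0,0,0.01],"angular":[0,0,0],"gripper":5},{"dp":[0,0,0.01],"angular":[0,0,0],"gripper":5},{"dp":[0,0,0.008],"angular":[0,0,0],"gripper":5},{"dp":[0,0,0.008],"angular":[0,0,0],"gripper":5},{"dp":[0,0,0.008],"angular":[0,0,0],"gripper":5}]'

```text
clock: 19.65
position: [0.5302, 0.2333, 0.1795]
ee_rot: [-0.49, 0.52, -0.497, -0.491]
contact_force: [5.2, -6.7, -1.0]
width: 0.0166
```

```bash
python3 g.py -102 136 179
python3 - <<'E'
from rig import *
from h import *
d=get_image("scene");cv2.imwrite("pics/s9.png",cv2.resize(d["image"][140:270,280:440],None,fx=4.6,fy=4.6))
from h import *
d=get_image("top");a=np.load("top0.npz")["image"];b=d["image"]
cv2.imwrite("pics/t9.png",np.vstack([b[90:290,130:500]]).repeat(2,0).repeat(2,1))
d=get_state();print(d["clock"],d["position"],d["qd"].round(3))
E
```

```text
t 19.65 tcp st mm [-102.5  134.5  179.5] F st [ 5.1 -6.8 -1. ] width 16.6 q [ 0.32  0.31  1.58 -0.04  1.23 -1.26]
turn deg [ 0.16 -2.09  1.25] scaled [ 0.002 -0.023  0.014]
dp now [ 0.004 -0.004  0.013] dp in goal axes [ 0.004 -0.004  0.012]
19.75 [0.53021595 0.23336189 0.17956844] [-0.001 -0.002  0.001  0.001  0.001 -0.001]
```

View pics/t9.png

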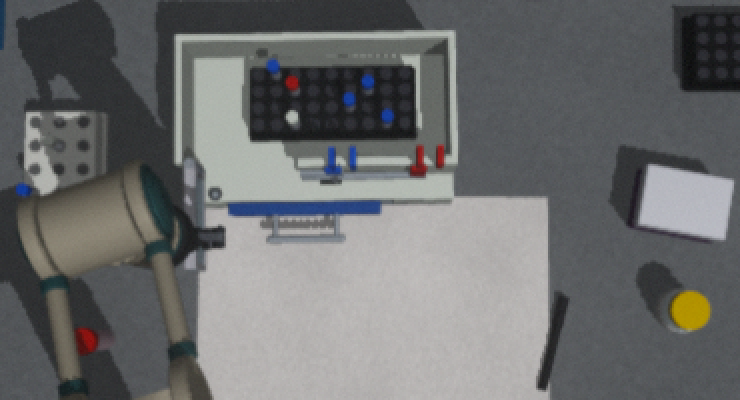

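View pics/s9.png

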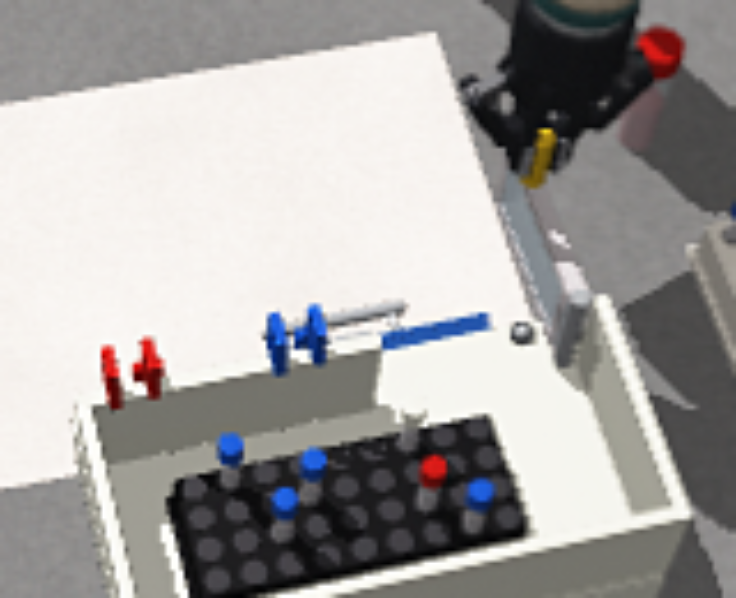

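The gate stands square (top crop px (193,210)) with the knob between the fingers (scene crop (540,155)). Drawer and catches are home and squeezed, bystanders in place, arm at rest. Handing in.

```bash
python3 -c "
from rig import *
print(sign_off());s=get_state();print(s['clock'],s['position'],s['width'],s['contact_force'])"
```

```text
the job is handed in; nothing more can be done
None
the job is handed in; nothing more can be done
```

The job is handed in, with no verdict reported. The gate was square to the front and the knob still in the grip. The steps were done in order: drawer home, blue catch, red catch, then the gate, in about 20 s of the 64 s allowed.

**Last checks before handing in:**
- **Gate:** open about 1.55 rad, worked out from the tool position. The fingers were 16.6 mm apart on the 18 mm knob with about 8 N on the tool, and the arm was at rest.
- **Drawer:** its front is flush with the base in the picture.
- **Catches:** the fingers closed to 33.5 mm on blue and 33.7 mm on red, against 34 mm for fully in, and both still look squeezed in the last pictures.
- **Bystanders:** all those in view look unmoved in the final top view. I compared them by eye and did not measure them.

**What went wrong:** on the first try at the red catch I closed the fingers too early and one came down on the tab. That moved the tab about 3 mm. It happened after the blue catch was done, so it should not affect the order. I lifted, recentred and squeezed it fully. I did not record the peak force of that contact or of the push against the drawer's stop. The forces read after each move stayed below about 9 N.

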